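# Put the pipette tips away

## Task

The pipette tip box has been left open in the pulled-out drawer of the small drawer unit. With the fingertips only, push the tip box's lid over and press it fully shut, then push the drawer fully home with the closed box in it. Do not slam the drawer, do not pick up or tip over the box, leave the other things standing where they are, and finish clear of everything.

Things in the scene. Friction and masses are not known exactly. Their poses are not given: they have to be found in the camera images.
- drawer_unit: White bench-top drawer unit, fixed to the worktop. Housing 175 mm deep, 130 mm wide, its flat top 110 mm above the worktop, one drawer with a blue front. Origin: on the worktop below the middle of the housing's front edge. +x points into the unit (away from the drawer's front), +y to the unit's left seen from the front, z up. The drawer slides out along its -x.
- drawer (a joint): How far the drawer is out, m: 0 fully home (the back of the blue front panel meets the housing), stop at 0.16; starts about 0.135 to 0.155. Runs with about 1.5 N of friction and stays where it is left. The tray inside is 84 mm wide and 150 mm long with its floor 18 mm above the worktop and sides 47 mm above the worktop; the box fits loosely in it. An upright lid does not pass under the housing's top.
- drawer_front (a point): Point on the outer face of the blue drawer front (panel 130 mm wide, 12 mm thick, its lower edge 6 mm and its upper edge 106 mm above the worktop), on its middle line, 81 mm above the worktop. Flat face without handle; a good place to push. Axes as those of drawer_unit.
- tip_box: Pipette tip box, loose in the drawer: blue base with a clear lid, 112 mm long, 68 mm wide, 68 mm high when shut. Origin: centre of its underside, on the tray floor. Its long side (own y axis) lies along the drawer; its own +x side, where the lid is hinged, is toward the left (+y) of the drawer unit. Hinge line: parallel to its y, 35 mm from the centre toward its +x, 42 mm above its underside. 0.2 to 0.35 kg.
- tip_box_lid (a joint): Opening angle of the tip box lid, rad: 0 shut, limit 1.92; starts 1.5 to 1.9, about upright or leaning outward to the left of the drawer. The lid is very light and its hinge has just enough friction that it may stay at any angle where it is left, so it must be pressed down to shut fully.
- lid_edge (a point): Middle of the lid's free upper edge, on its outer (top) face: with the lid shut it lies 34 mm from the box's centre toward its -x and 68 mm above its underside; it moves with the lid. The lid is a hollow cap 26 mm deep and 112 mm long.
- slide_box: White slide box 58x80x24 mm lying on the rear of the drawer unit's top; bystander. Origin: centre of its underside.
- beaker: Empty clear beaker, 74 mm across, 95 mm high, standing; bystander. Origin: centre of its underside.
- amber_bottle: Brown reagent bottle with black cap, 62 mm across, 135 mm high, standing; bystander. Origin: centre of its underside.
- wash_bottle: White wash bottle with blue cap and spout, 69x91x219 mm, standing; bystander. Origin: centre of its underside.
- micropipette: Micropipette 243 mm long lying flat; bystander. Origin: centre of its underside.
Mind the look-alikes: they are no part of the job. Leave any yellow look-alike of the tip_box alone.

How it is judged:
By the outcome, as a careful person would: the job done as asked, in the order asked, and still so for the second after the job is handed in, with the robot touching nothing.
It also fails if it takes over 51 s, if anything falls off the work surface, if the arm or the gripper's body presses on something with over 40 N, if the wrist force passes 120 N, or if a joint passes its speed limit or range.

## Robot

A 6-joint arm with a two-finger parallel gripper is mounted at the origin on a cart in front of the work surface, level with it; the furniture and walls round the work are solid. World frame = base frame: x ahead of the robot, y to its left, z up, the work surface at z = 0. Lengths are in m, angles in rad, forces in N, time in s.
With the tool pointing down it reaches from about 0.3 to 0.95 m from the base axis. Payload 3.1 kg.
Tool frame: the origin (TCP) lies where the fingers leave the gripper's body, on its centre line; the fingertips stand 73 mm ahead of it and the grasp point (between the pads) lies 54 mm ahead of it; z points along the fingers, y is the line along which they close (so a half turn about z gives the same grasp; the last joint's range is limited). The gripper opens to 85 mm and grips with 20 to 120 N. Pads are 22 mm wide; open, the fingers measure 114 mm over their backs; the gripper's body (76 mm by 85 mm) begins 54 mm behind the grasp point. The pads swing forward as they close: fully open they stand 13 mm farther back than shut.
Start: joints at [-1.353, 0.308, 1.634, -0, 1.2, -0.07], TCP at [0.177, -0.599, 0.304] pointing down, gripper open.
Joint ranges: [-3.06, 3.06], [-0.79, 1.96], [0.05, 2.63], [-1.19, 4.34], [0.05, 2.64], [-2.94, 2.94]. Speed limits (rad/s): [2.79, 2.79, 3.14, 3.14, 3.14, 3.14].

## Interface

Orientations are given as a rotation vector (axis times angle).
In Python, from workcell import sensors, cams, env gives the robot as it stands.
- The arm moves only by the tool servo_tool, never from a script. Its argument "increments" is one flat list of numbers, 7 for each row, row after row: the shift along the world's x, y, z in m, then the turn, a rotation vector about the world's x, y, z in rad, then the closure, from 0 (fully open) to 1 (shut). In form: [tx, ty, tz, rx, ry, rz, jaw, tx, ty, tz, rx, ry, rz, jaw, ...]. A call has 1 to 5 rows; each row is the pose to reach, as a shift and turn from the pose commanded when the call began; what a row does not reach only later rows make up. A row lasts 1/10 s, in which the tool goes at most 50 mm and 8.59 degrees, less where a joint would pass 70% of its speed; a pose out of reach is approached as far as the arm can. A call with a gripper value outside its range is refused whole. The fingers move at their own pace and stop on an object; the grip force is fixed at half the most. Time passes only in rows, so rows that repeat a pose let the fingers close. It gives the time, the measured TCP pose, the force, the opening and the grip force at its end, in the units of the state.
- sensors.read_state(): the state, without advancing time (a new reading comes with each control period).
- cams.grab_frame(name): name is "scene" or "top" or "wrist"; returns a dict with "image" (480x640x3 uint8, blue, green, red), "mtx" (3x3 intrinsics, pixels), "cam_to_world" (4x4, takes a point from camera to world coordinates). Camera axes: x right, y up, looking along -z (the intrinsics and any distortion apply to the point x, -y, -z); pixel columns grow to the right and rows downward; lengths in m; the calibration is good to about 2 mm. A picture is of the moment at which its call begins. There is no depth.
- env.finish_job(): hands the job in; it is judged then, once.
Trained networks look in a picture, given as the dict that the camera call returned (one of the last four; its "shot" number tells which), for a name from the list of things; names that differ only in an ending like _2 or _b are one class to them, and where a whole thing is asked for, a point or a joint stands for the part that bears it (a point fixed in the world has none). Each returns a list of dicts, best first, with "confidence" (0 to 1); they miss things now and then, are a little off and sometimes report something else, mostly with a low value. They report only what shows in the picture. A call takes as long as a camera call. They do not tell look-alikes from the thing itself.
- cams.cut_out(label, picture): "mask" (480x640 bool, what is visible of it) and "pixel" ([column, row] in pixels, amid what is visible of it).
The state is a dict: "time": time; "joint_positions": joint angles; "joint_velocities": joint speeds; "tau": joint torques, N m; "ee_pos": TCP position; "eef_rot": TCP orientation; "contact_force": force on the tool from outside, world axes, zero at the start; "ft_torque": the same for the moment, N m; "grip_width": finger opening in m; "grasp_force": force on a finger pad.
Only numpy, scipy, OpenCV 4.12 (cv2) and the standard library are available. Lean on these libraries where they do the work, as an engineer would, in place of code of your own. Each camera call takes 0.05 s, during which the arm holds its last target. There are 200 camera calls.

## Working session

There is one attempt and no reset: what is moved stays moved. The work goes in short steps, Python scripts to look and compute and a tool call to move; the robot and the scene stay as the last step left them, time stands still between calls to the robot, and variables do not carry over. Pictures are saved under pics/ and viewed, at most 10 in all, crops included, and the job is handed in when it is done.

Besides the shell and the picture viewer there is one more tool, called after ">>>" as name(argument=value, ...) on one line, values as JSON. servo_tool: Moves the arm, as the interface text tells. Its arguments: {"type":"object","properties":{"increments":{"type":"array"}},"required":["increments"]}

```bash
mkdir -p pics
cat > h.py <<'E'
import numpy as np, cv2
from workcell import sensors, cams, env
def ray(f,px):
    K=f["mtx"];T=np.array(f["cam_to_world"])
    d=np.linalg.inv(K)@np.array([px[0],px[1],1.]);d=np.array([d[0],-d[1],-d[2]])
    return T[:3,3],T[:3,:3]@d
def onz(f,px,z):
    o,d=ray(f,px);return o+d*(z-o[2])/d[2]
def proj(f,p):
    T=np.array(f["cam_to_world"]);q=T[:3,:3].T@(np.array(p)-T[:3,3]);q=f["mtx"]@np.array([q[0],-q[1],-q[2]]);return q[:2]/q[2]
E
python3 - <<'E'
from h import *
for n in ("scene","top"):
    f=cams.grab_frame(n);im=f["image"].copy();cv2.imwrite(f"pics/{n}0.png",im)
    print(n,{k:(v.shape if hasattr(v,'shape') else v) for k,v in f.items() if k not in("image",)}, np.round(f["cam_to_world"],3).tolist())
    for l in ("drawer_unit","drawer","tip_box","tip_box_lid","slide_box","beaker","amber_bottle","wash_bottle","micropipette"):
        for r in cams.cut_out(l,f)[:3]: print(l,round(r["confidence"],2),np.round(r["pixel"]),np.round(onz(f,r["pixel"],0.05),3), r["mask"].sum())
E
```

```text
scene {'mtx': (3, 3), 'cam_to_world': (4, 4), 'shot': 1} [[-0.739, 0.474, -0.48, 0.171], [-0.674, -0.531, 0.514, 0.328], [-0.011, 0.703, 0.711, 0.739], [0.0, 0.0, 0.0, 1.0]]
drawer 0.7 [413. 275.] [ 0.463 -0.224  0.05 ] 2949
tip_box 0.95 [385. 246.] [ 0.551 -0.251  0.05 ] 2098
tip_box_lid 0.78 [370. 242.] [ 0.581 -0.239  0.05 ] 1352
slide_box 0.8 [352. 168.] [ 0.769 -0.405  0.05 ] 1015
slide_box 0.48 [308. 348.] [0.5   0.025 0.05 ] 2246
beaker 0.9 [242. 331.] [0.608 0.076 0.05 ] 1839
amber_bottle 0.76 [306. 348.] [0.502 0.028 0.05 ] 2232
wash_bottle 0.79 [253. 272.] [ 0.695 -0.026  0.05 ] 2806
wash_bottle 0.24 [384. 246.] [ 0.553 -0.25   0.05 ] 2258
micropipette 0.74 [358. 395.] [0.383 0.035 0.05 ] 1477
top {'mtx': (3, 3), 'cam_to_world': (4, 4), 'shot': 2} [[-0.017, 0.998, -0.057, 0.511], [-0.999, -0.018, -0.028, -0.13], [-0.029, 0.056, 0.998, 1.234], [0.0, 0.0, 0.0, 1.0]]
drawer_unit 0.83 [407. 215.] [ 0.64  -0.291  0.05 ] 6126
drawer 0.68 [401. 294.] [ 0.472 -0.274  0.05 ] 1612
tip_box 0.75 [381. 266.] [ 0.531 -0.234  0.05 ] 2730
tip_box 0.71 [208. 152.] [0.788 0.137 0.05 ] 1909
tip_box_lid 0.84 [364. 257.] [ 0.552 -0.198  0.05 ] 976
tip_box_lid 0.56 [208. 147.] [0.799 0.137 0.05 ] 1630
slide_box 0.65 [431. 177.] [ 0.721 -0.344  0.05 ] 1280
beaker 0.8 [224. 235.] [0.605 0.103 0.05 ] 1081
amber_bottle 0.72 [428. 177.] [ 0.722 -0.339  0.05 ] 1267
amber_bottle 0.57 [253. 286.] [0.495 0.042 0.05 ] 745
wash_bottle 0.91 [272. 206.] [ 0.667 -0.001  0.05 ] 1205
wash_bottle 0.52 [382. 265.] [ 0.535 -0.236  0.05 ] 2705
wash_bottle 0.16 [368. 260.] [ 0.546 -0.204  0.05 ] 881
micropipette 0.84 [272. 326.] [0.407 0.003 0.05 ] 929
```

View pics/scene0.png

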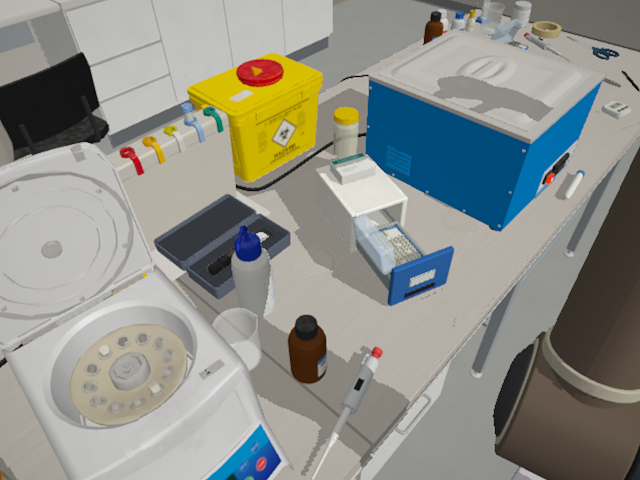

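```bash
python3 -c "
import cv2
im=cv2.imread('pics/top0.png')[130:330,320:480];cv2.imwrite('pics/topc.png',cv2.resize(im,None,fx=3,fy=3,interpolation=cv2.INTER_CUBIC))"
```

```text
(no output)
```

View pics/topc.png

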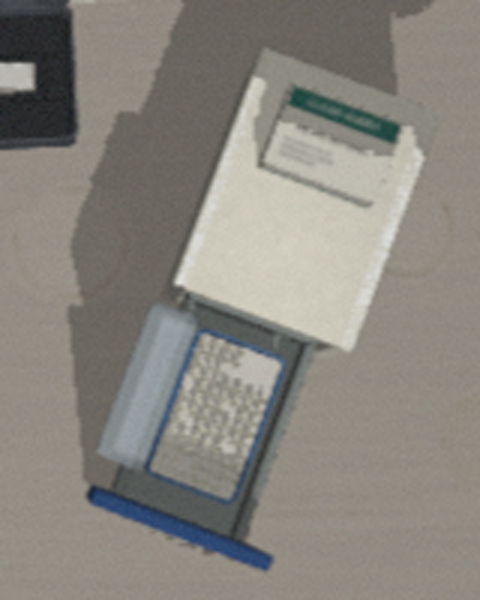

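The tip box is the open one in the blue drawer: scene (385,246), top (381,266). Other candidates are the grey case the network took for it at top (208,152), and the yellow bin at scene (255,110), which is not part of the job. The close crop confirms the choice. The lid leans out to the left, with its free edge at crop x≈105-160.

Run:
```python
from h import *
f=cams.grab_frame("top")
c=lambda x,y:(320+x/3-1/3,130+y/3-1/3)
A=onz(f,c(178,285),.11);B=onz(f,c(353,349),.11)
C=onz(f,c(88,497),.106);D=onz(f,c(268,568),.106)
for a,b in((A,B),(C,D)):
    v=b-a;print(a.round(3),b.round(3),np.linalg.norm(v).round(4),"yaw x-axis",np.degrees(np.arctan2(v[0],-v[1])).round(1))
v=(B-A)/np.linalg.norm(B-A)+(D-C)/np.linalg.norm(D-C);v/=np.linalg.norm(v)
X=np.array([-v[1],v[0],0]);Y=-v; O=(A+B)/2;O[2]=0
print("O",O.round(3),"X",X.round(3),"Y",Y.round(3),"yaw",np.arctan2(X[1],X[0]))
L=lambda p:np.round([(p-O)@X,(p-O)@Y],3)
print("front face local",L(C),L(D))
rim=[onz(f,c(*q),.060) for q in((202,331),(283,356),(236,500),(148,468))]
print("rim",[L(p) for p in rim],"c",L(sum(rim)/4),(sum(rim)/4).round(3))
for q in((160,305),(100,452),(195,318),(140,465)): print("lid",q,[ (z,L(onz(f,c(*q),z))) for z in(.06,.12,.13)])
print(sensors.read_state()["eef_rot"],sensors.read_state()["ee_pos"],sensors.read_state()["grip_width"])
np.savez("u.npz",O=O,X=X,Y=Y)
from scipy.spatial.transform import Rotation as R
print(R.from_rotvec(sensors.read_state()["eef_rot"]).as_matrix().round(2))
```

```text
[ 0.615 -0.226  0.11 ] [ 0.57  -0.343  0.11 ] 0.1256 yaw x-axis -21.3
[ 0.473 -0.162  0.106] [ 0.423 -0.282  0.106] 0.1301 yaw x-axis -22.4
O [ 0.593 -0.284  0.   ] X [ 0.928 -0.373  0.   ] Y [ 0.373  0.928 -0.   ] yaw -0.38185941692078335
front face local [-0.157  0.069] [-0.158 -0.061]
rim [array([-0.019,  0.033]), array([-0.016, -0.026]), array([-0.123, -0.031]), array([-0.124,  0.035])] c [-0.07   0.003] [ 0.528 -0.255  0.06 ]
lid (160, 305) [(0.06, array([-0.013,  0.067])), (0.12, array([-0.019,  0.07 ])), (0.13, array([-0.02,  0.07]))]
lid (100, 452) [(0.06, array([-0.125,  0.07 ])), (0.12, array([-0.126,  0.073])), (0.13, array([-0.126,  0.073]))]
lid (195, 318) [(0.06, array([-0.012,  0.041])), (0.12, array([-0.019,  0.045])), (0.13, array([-0.02 ,  0.045]))]
lid (140, 465) [(0.06, array([-0.124,  0.041])), (0.12, array([-0.124,  0.044])), (0.13, array([-0.124,  0.045]))]
[ 3.10909595e+00  4.50565162e-01 -2.24883250e-05] [ 0.17737094 -0.59930904  0.30388256] 0.08494007252189216
[[ 0.96  0.28 -0.  ]
 [ 0.28 -0.96 -0.  ]
 [-0.    0.   -1.  ]]
```

>>> servo_tool(increments=[0.03,0.035,0,0,0,-0.14,1,0.06,0.07,0,0,0,-0.27,1,0.09,0.105,0,0,0,-0.4,1,0.12,0.14,0,0,0,-0.53,1,0.15,0.175,0,0,0,-0.66,1])

```text
time: 1.55
ee_pos: [0.3283, -0.4229, 0.3041]
eef_rot: [3.085, -0.59, 0.001]
contact_force: [-0.1, -0.2, 1.0]
grip_width: 0.012
grasp_force: 0.0
```

>>> servo_tool(increments=[0.03,0.035,0,0,0,0,1,0.06,0.07,0,0,0,0,1,0.09,0.105,0,0,0,0,1,0.12,0.14,0,0,0,0,1,0.15,0.175,0,0,0,0,1])

```text
time: 2.05
ee_pos: [0.4784, -0.2478, 0.3043]
eef_rot: [3.087, -0.581, 0.001]
contact_force: [-0.2, -0.1, 0.7]
grip_width: 0.0
grasp_force: 0.0
```

>>> servo_tool(increments=[0.03,0.036,0,0,0,0,1,0.06,0.072,0,0,0,0,1,0.09,0.11,0,0,0,0,1,0.095,0.114,0,0,0,0,1,0.095,0.114,0,0,0,0,1])

```text
time: 2.55
ee_pos: [0.5731, -0.134, 0.3038]
eef_rot: [3.088, -0.576, -0.0]
contact_force: [0.4, -0.3, 0.5]
grip_width: -0.0001
grasp_force: 0.0
```

Run:
```python
from h import *
for n in("top","wrist"):
    f=cams.grab_frame(n);cv2.imwrite(f"pics/{n}1.png",f["image"])
    if n=="wrist":
        u=np.load("u.npz")
        for r in cams.cut_out("tip_box_lid",f)[:2]:print(r["confidence"],r["pixel"],onz(f,r["pixel"],.12))
s=sensors.read_state();print(s["ee_pos"],s["eef_rot"],s["grip_width"],s["contact_force"],s["time"],s["joint_positions"])
```

```text
0.79 [416.9, 220.1] [ 0.55800542 -0.20173564  0.12      ]
[ 0.57156957 -0.13629864  0.30370075] [ 3.08649601e+00 -5.82814222e-01 -1.36393205e-03] 3.392314127693128e-05 [-0.9662396   0.7264505  -0.14155003] 2.7 [-3.07917177e-01  2.37425377e-01  1.72413730e+00 -7.06795939e-04
  1.18082528e+00  1.63640753e+00]
```

View pics/wrist1.png

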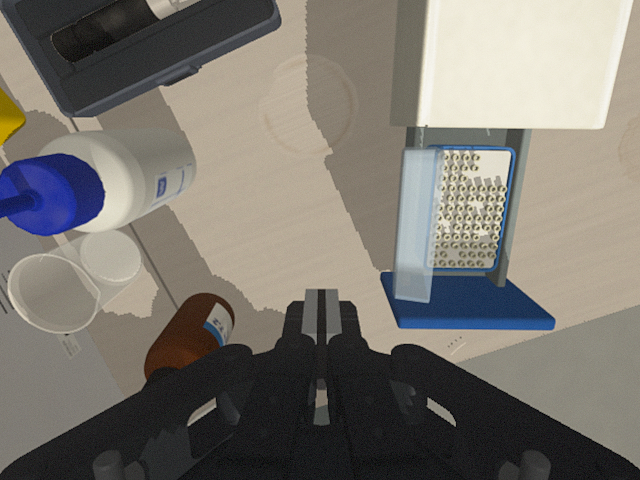

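The wrist view shows the box rim at (438,147), (516,150), (500,272), (428,270), with the lid upright on its left (x≈395-404). The housing front edge is at row ~127. The gripper is aligned with the unit and nothing is in the way.

Run:
```python
from h import *
f=cams.grab_frame("wrist");u=np.load("u.npz");O,X,Y=u["O"],u["X"],u["Y"]
L=lambda p:np.round([(p-O)@X,(p-O)@Y],3)
for n,q,z in (("hous",(390,126),.11),("hous",(606,130),.11),("rim",(438,147),.06),("rim",(516,150),.06),("rim",(500,272),.06),("rim",(428,270),.06),("lid",(404,150),.129),("lid",(395,300),.129),("lidinner",(443,150),.129),("front",(400,328),.106),("front",(553,328),.106)):
    p=onz(f,q,z);print(n,L(p),p.round(3))
s=sensors.read_state();p=s["ee_pos"];print("tcp",L(np.array(p)))
```

```text
hous [0.    0.083] [ 0.624 -0.207  0.11 ]
hous [-0.001 -0.064] [ 0.568 -0.343  0.11 ]
rim [-0.016  0.034] [ 0.59  -0.246  0.06 ]
rim [-0.018 -0.031] [ 0.564 -0.306  0.06 ]
rim [-0.127 -0.034] [ 0.462 -0.268  0.06 ]
rim [-0.125  0.032] [ 0.488 -0.208  0.06 ]
lid [-0.014  0.077] [ 0.608 -0.207  0.129]
lid [-0.121  0.075] [ 0.508 -0.169  0.129]
lidinner [-0.014  0.052] [ 0.599 -0.231  0.129]
front [-0.158  0.064] [ 0.47  -0.165  0.106]
front [-0.157 -0.061] [ 0.424 -0.282  0.106]
tcp [-0.075  0.129]
```

>>> servo_tool(increments=[0,0,-0.04,0,0,0,1,0,0,-0.08,0,0,0,1,0,0,-0.115,0,0,0,1,0,0,-0.121,0,0,0,1,0,0,-0.121,0,0,0,1])

```text
time: 3.25
ee_pos: [0.571, -0.1361, 0.1818]
eef_rot: [-3.087, 0.584, 0.005]
contact_force: [0.1, 0.2, 0.3]
grip_width: -0.0001
grasp_force: 0.0
```

>>> servo_tool(increments=[-0.0056,-0.0139,0,0,0,0,1,-0.0101,-0.0251,0,0,0,0,1,-0.0138,-0.0343,0,0,0,0,1,-0.0175,-0.0436,0,0,0,0,1,-0.0205,-0.051,0.001,0,0,0,1])

```text
time: 3.75
ee_pos: [0.5558, -0.1864, 0.1893]
eef_rot: [-3.083, 0.585, -0.016]
contact_force: [3.0, 6.9, 12.7]
grip_width: -0.0002
grasp_force: 5.4
```

Run:
```python
from h import *
f=cams.grab_frame("scene");im=f["image"];s=sensors.read_state()
w=cams.grab_frame("wrist")["image"]
c=cv2.resize(im[160:320,320:480],(480,480),interpolation=cv2.INTER_CUBIC)
cv2.imwrite("pics/s2.png",np.hstack([c,w[60:300,330:490].repeat(2,0).repeat(2,1)]))
print(s["ee_pos"],s["contact_force"],s["ft_torque"],s["grasp_force"])
```

```text
[ 0.55508542 -0.1881205   0.1889899 ] [1.04783053 0.69358257 1.9033356 ] [ 0.09497159 -0.12802894 -0.03803669] 0.9430478839203715
```

View pics/s2.png

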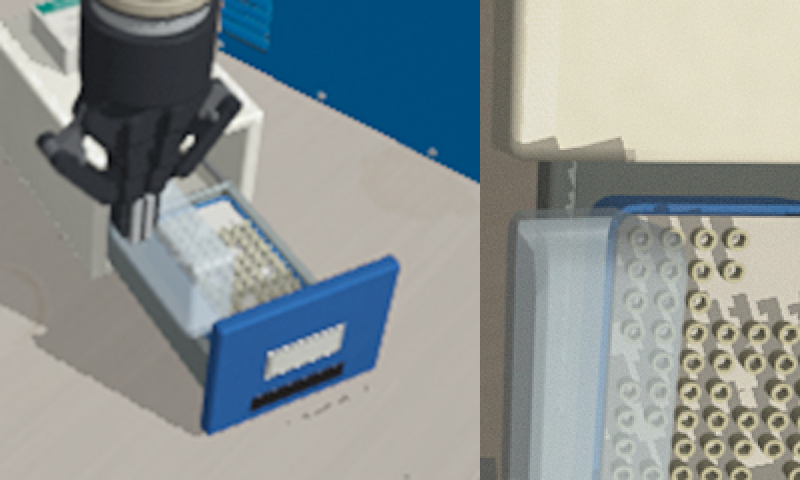

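The lid is turning inward properly, and the scene crop shows the fingertips on its outer face. Carrying on along the arc.

>>> servo_tool(increments=[-0.003,-0.0074,0.002,0,0,0,1,-0.006,-0.0149,0.004,0,0,0,1,-0.009,-0.0223,0.005,0,0,0,1,-0.0123,-0.0306,0.004,0,0,0,1,-0.016,-0.04,0.002,0,0,0,1])

```text
time: 4.35
ee_pos: [0.5355, -0.2272, 0.1859]
eef_rot: [3.087, -0.581, -0.0]
contact_force: [1.1, 1.9, 2.8]
grip_width: -0.0002
grasp_force: 1.4
```

>>> servo_tool(increments=[-0.0034,-0.0084,-0.005,0,0,0,1,-0.0063,-0.0158,-0.01,0,0,0,1,-0.0082,-0.0204,-0.015,0,0,0,1,-0.01,-0.025,-0.02,0,0,0,1,-0.0114,-0.0283,-0.024,0,0,0,1])

```text
time: 4.85
ee_pos: [0.5242, -0.2551, 0.1611]
eef_rot: [-3.087, 0.582, 0.0]
contact_force: [1.5, -0.9, 1.2]
grip_width: 0.0002
grasp_force: 0.7
```

>>> servo_tool(increments=[0,0,-0.001,0,0,0,1,0,0,-0.002,0,0,0,1,0,0,-0.003,0,0,0,1,0,0,-0.004,0,0,0,1,0,0,-0.004,0,0,0,1])

```text
time: 5.35
ee_pos: [0.5249, -0.2543, 0.1586]
eef_rot: [-3.087, 0.581, -0.001]
contact_force: [-1.5, 0.6, 5.3]
grip_width: -0.0001
grasp_force: 2.3
```

>>> servo_tool(increments=[0,0,-0.002,0,0,0,1,0,0,-0.004,0,0,0,1,0,0,-0.006,0,0,0,1,0,0,-0.006,0,0,0,1,0,0,-0.006,0,0,0,1])

```text
time: 5.85
ee_pos: [0.5296, -0.2563, 0.1582]
eef_rot: [3.084, -0.581, 0.02]
contact_force: [0.0, 2.2, 22.7]
grip_width: -0.0001
grasp_force: 10.6
```

>>> servo_tool(increments=[0,0,0.03,0,0,0,1,0,0,0.07,0,0,0,1,-0.04,0.016,0.08,0,0,0,1,-0.08,0.033,0.08,0,0,0,1,-0.121,0.05,0.08,0,0,0,1])

```text
time: 6.35
ee_pos: [0.4026, -0.2038, 0.2322]
eef_rot: [3.087, -0.58, 0.002]
contact_force: [-0.9, -0.9, 1.4]
grip_width: 0.0002
grasp_force: 0.0
```

Run:
```python
from h import *
f=cams.grab_frame("scene")["image"];s=sensors.read_state()
w=cams.grab_frame("wrist");cv2.imwrite("pics/w3.png",w["image"])
c=cv2.resize(f[160:320,320:480],(480,480),interpolation=cv2.INTER_CUBIC)
cv2.imwrite("pics/s3.png",np.hstack([c,cv2.resize(w["image"][0:320],(320,160))[:, :].repeat(3,0)]) if 0 else c)
print(s["ee_pos"],s["contact_force"])
```

```text
[ 0.39340417 -0.19857814  0.22815885] [-6.05991078  5.06103118 -2.76746258]
```

View pics/w3.png

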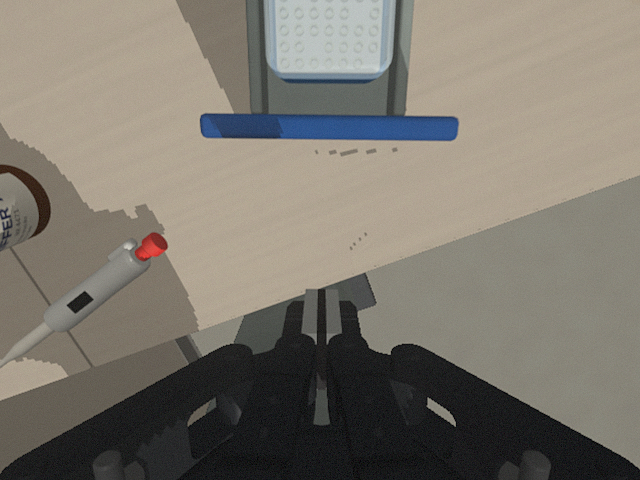

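View pics/s3.png

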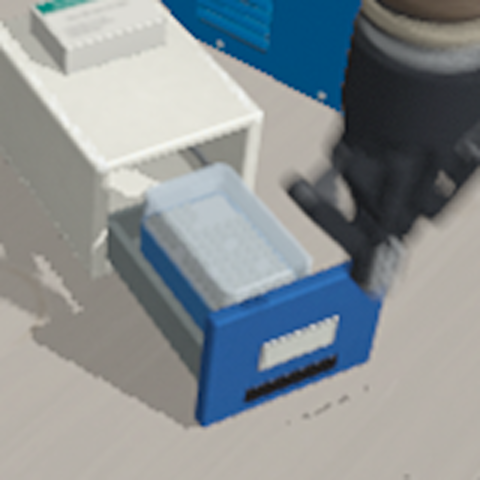

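The lid is shut flush (scene crop around (225,240)). The drawer front spans columns 200-458 in the wrist view and is centred on the fingers. Next I lower in front of it.

>>> servo_tool(increments=[0,0,-0.03,0,0,0,1,0,0,-0.06,0,0,0,1,0,0,-0.085,0,0,0,1,0,0,-0.09,0,0,0,1,0,0,-0.09,0,0,0,1])

```text
time: 6.95
ee_pos: [0.4033, -0.2042, 0.1411]
eef_rot: [-3.086, 0.581, 0.003]
contact_force: [-0.0, -0.0, 0.0]
grip_width: -0.0001
grasp_force: 0.0
```

>>> servo_tool(increments=[0.0093,-0.0037,0,0,0,0,1,0.0186,-0.0075,0,0,0,0,1,0.026,-0.0104,0,0,0,0,1,0.0316,-0.0127,0,0,0,0,1,0.0371,-0.0149,0,0,0,0,1])

```text
time: 7.45
ee_pos: [0.4416, -0.2199, 0.1423]
eef_rot: [3.087, -0.581, 0.001]
contact_force: [1.1, 0.0, 0.3]
grip_width: 0.0002
grasp_force: 0.0
```

>>> servo_tool(increments=[0.0065,-0.0026,0,0,0,0,1,0.013,-0.0052,0,0,0,0,1,0.0195,-0.0078,0,0,0,0,1,0.026,-0.0104,0,0,0,0,1,0.0325,-0.0131,0,0,0,0,1])

```text
time: 7.95
ee_pos: [0.4734, -0.2326, 0.1417]
eef_rot: [-3.087, 0.581, 0.001]
contact_force: [-1.4, 1.1, 0.6]
grip_width: 0.0
grasp_force: 0.9
```

>>> servo_tool(increments=[0.0065,-0.0026,0,0,0,0,1,0.013,-0.0052,0,0,0,0,1,0.0195,-0.0078,0,0,0,0,1,0.026,-0.0104,0,0,0,0,1,0.0325,-0.0131,0,0,0,0,1])

```text
time: 8.45
ee_pos: [0.506, -0.2458, 0.1417]
eef_rot: [-3.087, 0.581, 0.001]
contact_force: [-1.1, -0.1, -0.1]
grip_width: -0.0003
grasp_force: 0.9
```

>>> servo_tool(increments=[0.0065,-0.0026,0,0,0,0,1,0.013,-0.0052,0,0,0,0,1,0.0195,-0.0078,0,0,0,0,1,0.026,-0.0104,0,0,0,0,1,0.0325,-0.0131,0,0,0,0,1])

```text
time: 8.95
ee_pos: [0.5385, -0.2589, 0.1417]
eef_rot: [-3.087, 0.581, 0.0]
contact_force: [-0.9, -0.3, -0.8]
grip_width: -0.0003
grasp_force: 0.9
```

>>> servo_tool(increments=[0.0046,-0.0018,0,0,0,0,1,0.009,-0.0036,0,0,0,0,1,0.013,-0.0052,0,0,0,0,1,0.0165,-0.0066,0,0,0,0,1,0.0195,-0.0078,0,0,0,0,1])

```text
time: 9.45
ee_pos: [0.5578, -0.2667, 0.1419]
eef_rot: [3.087, -0.581, -0.0]
contact_force: [-1.8, 1.3, -0.0]
grip_width: -0.0005
grasp_force: 0.8
```

>>> servo_tool(increments=[0.002,-0.0008,0,0,0,0,1,0.004,-0.0016,0,0,0,0,1,0.006,-0.0024,0,0,0,0,1,0.008,-0.0032,0,0,0,0,1,0.01,-0.004,0,0,0,0,1])

```text
time: 9.95
ee_pos: [0.5677, -0.2707, 0.1419]
eef_rot: [3.087, -0.581, 0.0]
contact_force: [-1.6, 0.8, 0.1]
grip_width: 0.0001
grasp_force: 0.8
```

>>> servo_tool(increments=[0.0015,-0.0006,0,0,0,0,1,0.003,-0.0012,0,0,0,0,1,0.0045,-0.0018,0,0,0,0,1,0.006,-0.0024,0,0,0,0,1,0.007,-0.0028,0,0,0,0,1])

```text
time: 10.45
ee_pos: [0.5726, -0.2727, 0.1419]
eef_rot: [-3.086, 0.581, 0.01]
contact_force: [-9.2, 2.9, 7.3]
grip_width: 0.0004
grasp_force: 5.0
```

>>> servo_tool(increments=[0.001,-0.0004,0,0,0,0,1,0.002,-0.0008,0,0,0,0,1,0.003,-0.0012,0,0,0,0,1,0.003,-0.0012,0,0,0,0,1,0.003,-0.0012,0,0,0,0,1])

```text
time: 10.95
ee_pos: [0.573, -0.2728, 0.1419]
eef_rot: [-3.084, 0.58, 0.022]
contact_force: [-15.2, 5.7, 11.4]
grip_width: 0.0001
grasp_force: 8.0
```

>>> servo_tool(increments=[-0.003,0.0012,0,0,0,0,1,-0.012,0.005,0,0,0,0,1,-0.03,0.012,0,0,0,0,1,-0.06,0.024,0,0,0,0,1,-0.09,0.036,0.02,0,0,0,1])

```text
time: 11.45
ee_pos: [0.4857, -0.2376, 0.16]
eef_rot: [-3.086, 0.581, 0.004]
contact_force: [-0.6, -0.1, -0.3]
grip_width: -0.0
grasp_force: 0.0
```

>>> servo_tool(increments=[-0.02,0.008,0.04,0,0,0,1,-0.04,0.016,0.08,0,0,0,1,-0.06,0.024,0.12,0,0,0,1,-0.06,0.024,0.12,0,0,0,1,-0.06,0.024,0.12,0,0,0,1])

```text
time: 11.95
ee_pos: [0.4285, -0.2152, 0.2838]
eef_rot: [3.085, -0.581, 0.009]
contact_force: [-0.1, 0.4, -1.2]
grip_width: -0.0002
grasp_force: 0.0
```

Run:
```python
from h import *
f=cams.grab_frame("scene")["image"];s=sensors.read_state()
cv2.imwrite("pics/s4.png",cv2.resize(f[130:410,200:500],(750,600),interpolation=cv2.INTER_CUBIC))
t=cams.grab_frame("top")["image"];cv2.imwrite("pics/t4.png",cv2.resize(t[130:330,320:480],None,fx=3,fy=3,interpolation=cv2.INTER_CUBIC))
print(s["ee_pos"],s["contact_force"])
```

```text
[ 0.42794534 -0.21479524  0.28223013] [-0.09954715  0.64835815 -0.4282904 ]
```

View pics/s4.png

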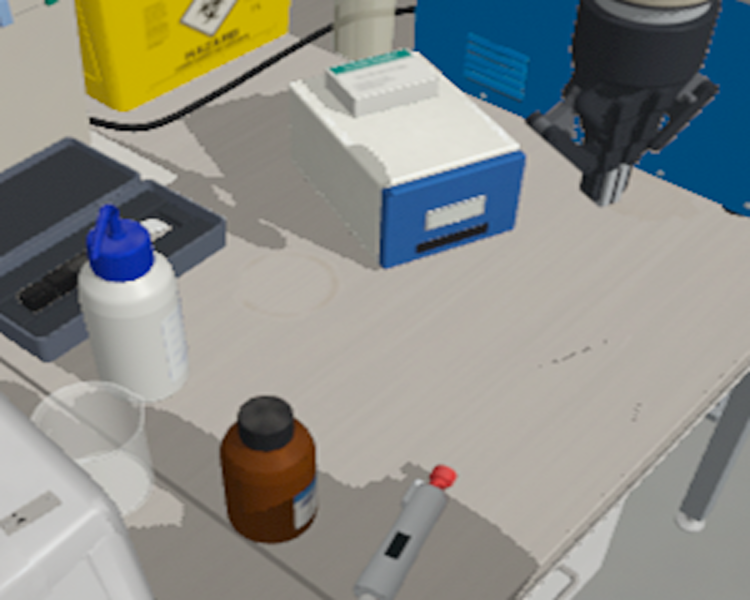

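View pics/t4.png

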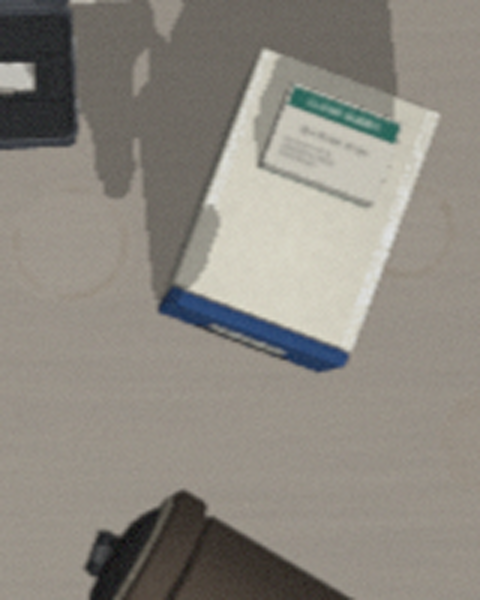

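The drawer sits flush with the housing (scene crop (450,205), top crop (255,325)). The bystanders have not moved, and the arm is clear of everything.

```bash
python3 -c "
from workcell import env;print(env.finish_job())"
```

```text
the job is handed in; nothing more can be done
None
```

The tip box lid is pressed shut, the drawer is fully home with the closed box in it, nothing else was moved, and I handed the job in at about 12 s with the arm clear.

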